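# Make up two microscope kits

### The arm

A 7-joint arm with a two-finger parallel gripper is mounted at the origin on the work surface. World frame = base frame: x ahead of the robot, y to its left, z up, the work surface at z = 0. Lengths are in m, angles in rad, forces in N, time in s.
With the tool pointing down it reaches from about 0.4 to 0.875 m from the base axis. Payload 6.5 kg.
Tool frame: the origin (TCP) lies on the centre line of the jaws, within the pads' length; the fingertips stand robot.tcp_to_tips ahead of it and the grasp point (between the pads) lies 8 mm behind it (robot.tcp_to_tips is the distance from the TCP to the fingertips, in m); z points along the fingers, y is the direction in which the jaws open and shut (so a half turn about z gives the same grasp; the last joint's range is limited). The gripper opens to 88 mm and grips with 3 to 60 N. Pads are 18 mm wide; open, the fingers measure 123 mm over their backs; the gripper's body (75 mm by 187 mm) begins 45 mm behind the grasp point.
Start: joints at [-1.33, 0.536, -0.004, 1.538, 0.003, 1.067, -0.071], TCP at [0.196, 0.62, 0.25] pointing down, gripper open.
Joint ranges: [-2.7, 2.7], [-0.37, 2.16], [-1.27, 1.26], [0.24, 2.4], [-1.31, 4.45], [0.19, 1.91], [-2.76, 2.76]. Speed limits (rad/s): [2.39, 2.39, 3.14, 3.14, 3.14, 3.14, 3.14].

### API

Orientations are given as a rotation vector (axis times angle).
In Python, from plant import robot, snapshot, workorder, spot_in, spot_point gives the robot as it stands. The module is installed in compiled form; this text tells all that it offers.
- The arm moves only by the tool step_arm, never from a script. Its argument "increments" is text: rows parted by semicolons, each of 4 numbers parted by spaces: the shift along the world's x, y, z in mm, then the turn about the world's z in rad. In form: tx ty tz roll; .... A call has 1 to 5 rows; each row shifts and turns the commanded pose from where the row before left it; what a row does not reach is not made up. A row lasts 1/8 s, in which the tool goes at most 62.5 mm and 10.7 degrees, less where a joint would pass 70% of its speed; a pose out of reach is approached as far as the arm can. A call is refused whole if a number of a shift passes 62.5 or a number of a turn 0.188, either way. A call with a gripper value outside its range is refused whole. "grip" is the opening, from -1 (shut) to 1 (fully open), set as the call begins (left out, the last holds). The fingers move at their own pace and stop on an object; the grip force is fixed at half the most. Time passes only in rows, so rows that do not move let the fingers close. It gives the time, the measured TCP pose, the force and the opening at its end, in the units of the state.
- robot.get_state(): the state, without advancing time (a new reading comes with each control period).
- snapshot(name): name is "scene" or "top"; returns a dict with "pixels" (420x560x3 uint8, red, green, blue), "mtx" (3x3 intrinsics, pixels), "D" ([k1, k2, p1, p2, k3] as OpenCV has them; the pictures are not rectified), "camera_from_world" (4x4, takes a point from world to camera coordinates). Camera axes: x right, y down, z forward; pixel columns grow to the right and rows downward; lengths in m; the calibration is good to about 2 mm. A picture is of the moment at which its call begins. There is no depth.
- workorder.close_job(): hands the job in, once; it reports no verdict.
Trained networks look in a picture, given as the dict that the camera call returned (one of the last four; its "shot" number tells which), for a name from the list of things; names that differ only in an ending like _2 or _b are one class to them, and where a whole thing is asked for, a point or a joint stands for the part that bears it (a point fixed in the world has none). Each returns a list of dicts, best first, with "p" (0 to 1); they miss things now and then, are a little off and sometimes report something else, mostly with a low value. They report only what shows in the picture. A call takes as long as a camera call.
- spot_in(picture, label): "at" ([column, row] in pixels, amid what is visible of it).
- spot_point(picture, label): "at" ([column, row] in pixels: a listed point, or the origin of a listed thing).
The state is a dict: "time_s": time; "joint_positions": joint angles; "qd": joint speeds; "effort": joint torques, N m; "position": TCP position; "eef_rot": TCP orientation; "contact_force": force on the tool from outside, world axes, zero at the start; "torque": the same for the moment, N m; "opening": finger opening in m.
Only numpy, scipy, OpenCV 4.12 (cv2) and the standard library are available. Lean on these libraries where they do the work, as an engineer would, in place of code of your own. Each camera call takes 0.05 s, during which the arm holds its last target.

### The job

Make up two microscope kits from the stock standing on the bench: the yellow-ringed objective, the eyepiece and the amber oil bottle go in the blue tray, the green-ringed objective and the filter cube in the orange tray. Put one item in each pocket, in any order, standing upright on the pocket floor, and set each down rather than dropping it or knocking it over. Leave the red-ringed objective and the white-capped bottle where they stand.

Things in the scene. Friction and masses are not known exactly. Their poses are not given: they have to be found in the camera images.
- blue_tray: Blue kit tray, fixed to the bench: 194 by 68 mm, 13 mm high, with three square pockets. The pockets lie in a row along the tray's y axis, centres at y = -63, 0 and 63 mm (x = 0) in the tray's frame, each 58 by 58 mm inside; outer and dividing walls 5 mm thick, 8 mm high above the pocket floor, which is 5 mm above the bench. Origin: centre of the underside; z up. The tray may be turned by up to 0.2 rad.
- orange_tray: Orange kit tray, fixed to the bench: 131 by 68 mm, 13 mm high, with two square pockets. The pockets lie in a row along the tray's y axis, centres at y = -31.5 and 31.5 mm (x = 0) in the tray's frame, each 58 by 58 mm inside; outer and dividing walls 5 mm thick, 8 mm high above the pocket floor, which is 5 mm above the bench. Origin: centre of the underside; z up. The tray may be turned by up to 0.2 rad.
- obj_yellow_c (a point): Microscope objective with a yellow ring: aluminium barrel 32 mm in diameter (straight-sided from 8 to 44 mm above its underside), 60 mm tall, black foot of 29 mm, the yellow ring round its shoulder, narrow dark nose on top. Stands upright on the bench among the stock, its z axis up, and can be gripped round the middle from any side from above. This point is its centre, half-way up, 30 mm above its underside.
- obj_green_c (a point): Microscope objective with a green ring: aluminium barrel 32 mm in diameter (straight-sided from 8 to 44 mm above its underside), 60 mm tall, black foot of 29 mm, the green ring round its shoulder, narrow dark nose on top. Stands upright on the bench among the stock, its z axis up, and can be gripped round the middle from any side from above. This point is its centre, half-way up, 30 mm above its underside.
- eyepiece_c (a point): Microscope eyepiece: black cylinder 34 mm in diameter, 60 mm tall (below 14 mm a steel foot of 29 mm), with a glass lens in its flat top. Stands upright on the bench among the stock, its z axis up, and can be gripped round the middle from any side from above. This point is its centre, half-way up, 30 mm above its underside.
- oil_amber_c (a point): Small closed dropper bottle of amber glass with a blue screw cap: body 30 mm in diameter (straight-sided up to 44 mm), cap 22 mm, 64 mm tall in all. Immersion oil. Stands upright on the bench among the stock, its z axis up, and can be gripped round the middle from any side from above. This point is its centre, half-way up, 32 mm above its underside.
- filter_cube_c (a point): Filter cube: upright grey block, 38 by 38 mm and 56 mm tall, with a round magenta glass on top and round turquoise windows in two sides. Its x and y axes are square to its sides (turned by up to 0.6 rad from the world's): grip it across two opposite sides. Stands on the bench among the stock, z axis up. This point is its centre, half-way up, 28 mm above its underside.
- obj_red_c (a point): Microscope objective with a red ring: aluminium barrel 32 mm in diameter (straight-sided from 8 to 44 mm above its underside), 60 mm tall, black foot of 29 mm, the red ring round its shoulder, narrow dark nose on top. Not part of any kit: stays where it stands. Stands upright on the bench among the stock, its z axis up, and can be gripped round the middle from any side from above. This point is its centre, half-way up, 30 mm above its underside.
- cleaner_white_c (a point): Small closed dropper bottle of grey plastic with a white screw cap: body 30 mm in diameter (straight-sided up to 44 mm), cap 22 mm, 64 mm tall in all. Lens cleaner. Not part of any kit: stays where it stands. Stands upright on the bench among the stock, its z axis up, and can be gripped round the middle from any side from above. This point is its centre, half-way up, 32 mm above its underside.

How it is judged:
At the end, for the whole second after the job is handed in: Each kit item is alone in a pocket of its kit's tray: within 20 mm of the pocket centre along each tray axis, underside within 4 mm of the floor, upright within 0.12 rad, released, at rest. Red-ringed objective and white-capped bottle upright, within 20 mm of their starts (x of obj_yellow_c in the frame of blue_tray between -0.02 and 0.02 m and z of obj_yellow_c in the frame of blue_tray between 0.031 and 0.039 m and y of obj_yellow_c in the frame of blue_tray between -0.083 and 0.083 m and angle between each of obj_yellow_c, eyepiece_c, oil_amber_c, obj_green_c, filter_cube_c, obj_red_c, cleaner_white_c's own z axis and vertical below 0.12 rad and linear speed of each of obj_yellow, eyepiece, oil_amber, obj_green, filter_cube below 0.02 m/s and angular speed of each of obj_yellow, eyepiece, oil_amber, obj_green, filter_cube below 0.2 rad/s and x of eyepiece_c in the frame of blue_tray between -0.02 and 0.02 m and z of eyepiece_c in the frame of blue_tray between 0.031 and 0.039 m and y of eyepiece_c in the frame of blue_tray between -0.083 and 0.083 m and x of oil_amber_c in the frame of blue_tray between -0.02 and 0.02 m and z of oil_amber_c in the frame of blue_tray between 0.033 and 0.041 m and y of oil_amber_c in the frame of blue_tray between -0.083 and 0.083 m and (y of obj_yellow_c in the frame of blue_tray between -0.083 and -0.043 m or y of eyepiece_c in the frame of blue_tray between -0.083 and -0.043 m or y of oil_amber_c in the frame of blue_tray between -0.083 and -0.043 m) and (y of obj_yellow_c in the frame of blue_tray between -0.02 and 0.02 m or y of eyepiece_c in the frame of blue_tray between -0.02 and 0.02 m or y of oil_amber_c in the frame of blue_tray between -0.02 and 0.02 m) and (y of obj_yellow_c in the frame of blue_tray between 0.043 and 0.083 m or y of eyepiece_c in the frame of blue_tray between 0.043 and 0.083 m or y of oil_amber_c in the frame of blue_tray between 0.043 and 0.083 m) and x of obj_green_c in the frame of orange_tray between -0.02 and 0.02 m and z of obj_green_c in the frame of orange_tray between 0.031 and 0.039 m and y of obj_green_c in the frame of orange_tray between -0.0515 and 0.0515 m and x of filter_cube_c in the frame of orange_tray between -0.02 and 0.02 m and z of filter_cube_c in the frame of orange_tray between 0.029 and 0.037 m and y of filter_cube_c in the frame of orange_tray between -0.0515 and 0.0515 m and (y of obj_green_c in the frame of orange_tray between -0.0515 and -0.0115 m or y of filter_cube_c in the frame of orange_tray between -0.0515 and -0.0115 m) and (y of obj_green_c in the frame of orange_tray between 0.0115 and 0.0515 m or y of filter_cube_c in the frame of orange_tray between 0.0115 and 0.0515 m) and distance of each of obj_red_c, cleaner_white_c from where it was at the start of the episode below 0.02 m); the robot touches nothing.
It fails at once if the red-ringed objective or the white-capped bottle is shifted by more than 20 mm or knocked over (distance of any of obj_red_c, cleaner_white_c from where it was at the start of the episode above 0.02 m or angle between any of obj_red_c, cleaner_white_c's own z axis and vertical above 0.5 rad).
It fails at once if a kit item is dropped or thrown: it is out of the fingers with its underside more than 45 mm above the bench ((height (world z) of obj_yellow_c above 0.075 m and contact force between the fingers and obj_yellow below 0.01 N) or (height (world z) of eyepiece_c above 0.075 m and contact force between the fingers and eyepiece below 0.01 N) or (height (world z) of oil_amber_c above 0.077 m and contact force between the fingers and oil_amber below 0.01 N) or (height (world z) of obj_green_c above 0.075 m and contact force between the fingers and obj_green below 0.01 N) or (height (world z) of filter_cube_c above 0.073 m and contact force between the fingers and filter_cube below 0.01 N)).
It fails at once if a kit item is knocked over (angle between any of obj_yellow_c, eyepiece_c, oil_amber_c, obj_green_c, filter_cube_c's own z axis and vertical above 0.8 rad).
It also fails if it takes over 112 s, if anything falls off the work surface, if the arm or the gripper's body presses on something with over 40 N, if the wrist force passes 120 N, or if a joint passes its speed limit or range.

## Working session

There is one attempt and no reset: what is moved stays moved. The work goes in short steps, Python scripts to look and compute and a tool call to move; the robot and the scene stay as the last step left them, time stands still between calls to the robot, and variables do not carry over. Pictures are saved under pics/ and viewed, and the job is handed in when it is done.

Besides the shell and the picture viewer there is one more tool, called after "Call:" as a command line: name --argument value ..., lists and objects as JSON in quotes. step_arm: Moves the arm, as the interface text tells. Its arguments: {"type":"object","properties":{"increments":{"type":"string"},"grip":{"type":"number"}},"required":["increments"]}

```bash
mkdir -p pics; cat > h.py <<'E'
import numpy as np, cv2
from plant import robot, snapshot, workorder, spot_in, spot_point
def save(s,n): cv2.imwrite('pics/'+n+'.png', cv2.cvtColor(s['pixels'],cv2.COLOR_RGB2BGR))
def ray(s,px):
    u=cv2.undistortPoints(np.array([[px]],float),s['mtx'],np.array(s['D'],float)).ravel()
    T=np.array(s['camera_from_world']);R=T[:3,:3];t=T[:3,3]
    return -R.T@t, R.T@np.array([u[0],u[1],1])
def onz(s,px,z):
    c,d=ray(s,px); return c+d*(z-c[2])/d[2]
def proj(s,P):
    T=np.array(s['camera_from_world']);
    return cv2.projectPoints(np.array(P,float).reshape(-1,3),cv2.Rodrigues(T[:3,:3])[0],T[:3,3],s['mtx'],np.array(s['D'],float))[0].reshape(-1,2)
Z=dict(obj_yellow_c=.03,obj_green_c=.03,eyepiece_c=.03,oil_amber_c=.032,filter_cube_c=.028,obj_red_c=.03,cleaner_white_c=.032,blue_tray=0,orange_tray=0)
E
python3 - <<'E'
from h import *
st=robot.get_state();print(st, robot.tcp_to_tips)
for n in('scene','top'):
    s=snapshot(n);save(s,n+'0')
    print(n,ray(s,[280,210]))
    for k,z in Z.items():
        for d in spot_point(s,k)[:2]: print(k,np.round(d['at'],1),round(d['p'],2),np.round(onz(s,d['at'],z),4))
E
```

```text
{'time_s': 0.0, 'joint_positions': array([-1.33020821,  0.53717622, -0.00445011,  1.5388605 ,  0.00260239,
        1.06730331, -0.07120697]), 'qd': array([-2.65776508e-03,  1.81024722e-04,  7.92362954e-04,  5.92216113e-05,
       -2.07147614e-04,  3.82030060e-04,  3.13385558e-04]), 'effort': array([ 3.77695596e-04, -5.70975709e+01,  9.91268903e-01, -2.51613790e+01,
       -5.61854965e-02,  1.77860144e-02,  1.64179178e-04]), 'position': array([0.1961277 , 0.61907844, 0.24883736]), 'eef_rot': array([-4.79874110e-01, -3.10458056e+00,  2.72633961e-03]), 'contact_force': array([-0.20234642,  0.33370226, -0.71558105]), 'torque': array([-0.04581556,  0.04336705, -0.01297941]), 'opening': 0.087531811159691} 0.011
scene (array([ 1.12213908, -0.1439559 ,  0.72176878]), array([-0.64793221,  0.17272823, -0.74199405]))
obj_yellow_c [398.8 163.9] 0.46 [0.4319 0.3701 0.03  ]
obj_green_c [315.9 179.5] 0.68 [0.4373 0.1333 0.03  ]
eyepiece_c [271.1 186.5] 0.56 [0.435 0.015 0.03 ]
oil_amber_c [167.4 213.8] 0.54 [ 0.4683 -0.244   0.032 ]
filter_cube_c [358.3 183.8] 0.9 [0.4764 0.2351 0.028 ]
filter_cube
[... 226 characters left out ...]
[204.3 268.1] 0.63 [ 0.6186 -0.1794  0.    ]
orange_tray [344.6 242.8] 0.84 [0.6272 0.1445 0.    ]
top (array([3.32141925e-01, 9.37933727e-04, 1.02770701e+00]), array([ 0.2281779 ,  0.03080794, -0.97323502]))
obj_yellow_c [130.7 246.4] 0.74 [0.437  0.3722 0.03  ]
obj_green_c [229.9 260.4] 0.58 [0.4315 0.135  0.03  ]
eyepiece_c [283.5 267.1] 0.48 [0.4306 0.0082 0.03  ]
oil_amber_c [390.4 265.6] 0.77 [ 0.463  -0.2402  0.032 ]
filter_cube_c [195.1 239.3] 0.87 [0.4718 0.2246 0.028 ]
obj_red_c [339.9 251.4] 0.47 [ 0.4828 -0.1199  0.03  ]
blue_tray [366.6 203. ] 0.82 [ 0.6163 -0.1793  0.    ]
orange_tray [239.  186.7] 0.6 [0.6208 0.143  0.    ]
orange_tray [190.3 235.8] 0.43 [0.4829 0.2439 0.    ]
```

View pics/scene0.png

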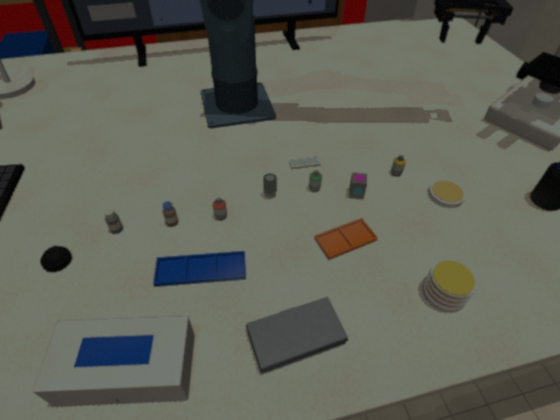

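View pics/top0.png

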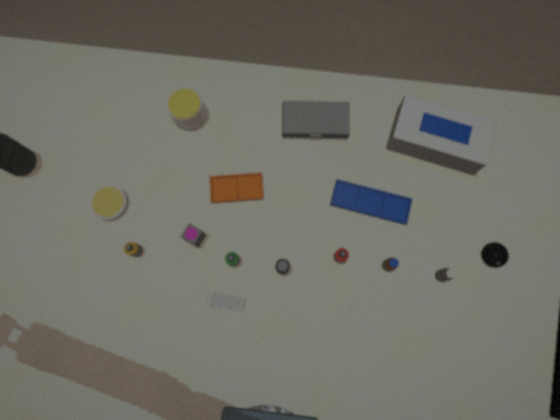

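The scene view shows, left to right, the white-capped bottle (113,221), amber bottle (169,213), red (220,208), eyepiece (270,185), green (315,180), cube (358,185) and yellow (399,165). The blue tray is at (200,268) and the orange one at (346,238). The top view agrees. I'll refine these with colour segmentation.

```bash
cat > seg.py <<'E'
from h import *
def tray(s,name,hr):
    hsv=cv2.cvtColor(s['pixels'],cv2.COLOR_RGB2HSV)
    m=cv2.inRange(hsv,hr[0],hr[1])
    return m
E
python3 - <<'E'
from h import *
t=snapshot('top');s=snapshot('scene')
for n,sh,hr,(L,W),near in (('blue',t,((105,120,30),(125,255,255)),(194,68),(370,202)),('orange',t,((3,140,60),(17,255,255)),(131,68),(237,188)),('blue',s,((105,120,30),(125,255,255)),(194,68),(200,268)),('orange',s,((3,140,60),(17,255,255)),(131,68),(346,238))):
    m=cv2.inRange(cv2.cvtColor(sh['pixels'],cv2.COLOR_RGB2HSV),*hr)
    m=cv2.morphologyEx(m,cv2.MORPH_CLOSE,np.ones((5,5)))
    k,l,stt,c=cv2.connectedComponentsWithStats(m)
    i=min(range(1,k),key=lambda i:np.hypot(*(c[i]-near))+(1000 if stt[i][4]<200 else 0))
    cn=cv2.findContours((l==i).astype(np.uint8),cv2.RETR_EXTERNAL,cv2.CHAIN_APPROX_NONE)[0][0].reshape(-1,2)
    P=np.array([onz(sh,p,.013)[:2] for p in cn])*1000
    print(n,c[i],stt[i],'world',[np.round(v,3) for v in cv2.minAreaRect(P.astype(np.float32))])
for nm,sh in (('t',t),('s',s)):
    out=[]
    pts=[(133,248),(192,235),(232,259),(283,266),(341,255),(391,264),(444,274)] if nm=='t' else [(399,165),(358,185),(315,180),(270,185),(220,208),(169,213),(113,221)]
    for p in pts:
        x,y=p; out.append(cv2.resize(sh['pixels'][y-16:y+16,x-16:x+16],(192,192),interpolation=cv2.INTER_CUBIC))
    out.append(out[0]*0)
    im=np.vstack([np.hstack(out[:4]),np.hstack(out[4:])])
    im=np.clip(im.astype(float)*1.5,0,255).astype(np.uint8)
    cv2.imwrite(f'pics/crop_{nm}.png',im[:,:,::-1])
E
```

```text
blue [371.15478077 201.61172742] [ 332  181   79   43 1893] world [array([ 617.843, -187.079]), array([188.224,  63.695]), np.float64(81.693)]
orange [236.06645817 187.47537138] [ 211  173   52   29 1279] world [array([614.791, 148.118]), array([ 64.852, 126.685]), np.float64(11.507)]
blue [198.66847826 267.97491639] [ 154  252   91   34 2392] world [array([ 624.109, -187.884]), array([189.585,  70.995]), np.float64(81.647)]
orange [345.39405204 238.02453532] [ 316  219   61   40 1345] world [array([622.088, 147.592]), array([ 70.216, 131.181]), np.float64(10.807)]
```

View pics/crop_t.png

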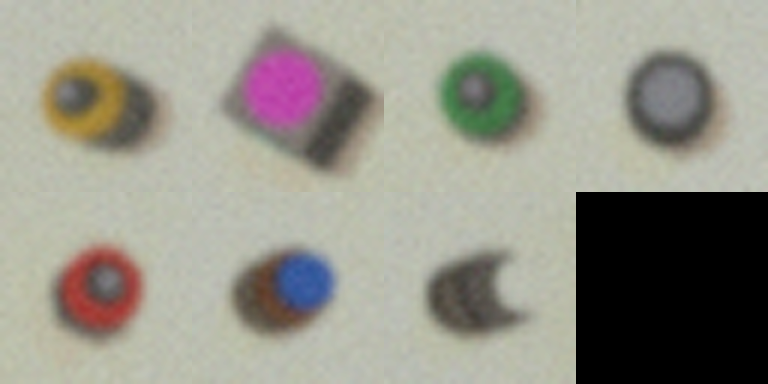

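View pics/crop_s.png

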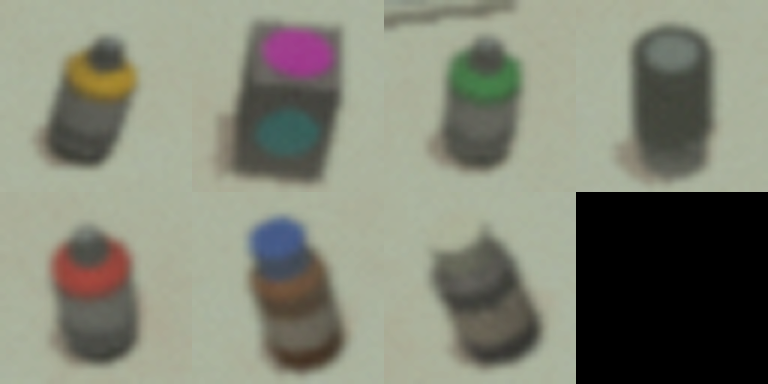

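```bash
cat > meas.py <<'E'
from h import *
t=snapshot('top');s=snapshot('scene')
P=lambda n,c,q:np.array(c)-16+np.array(q)/6-.42
T=dict(yellow=((133,248),(71,93)),cube=((192,235),(92,89)),green=((232,259),(90,88)),eye=((283,266),(94,96)),red=((341,255),(107,89)),oil=((391,264),(113,89)))
S=dict(yellow=((399,165),(107,43)),cube=((358,185),(106,53)),green=((315,180),(103,45)),eye=((270,185),(94,51)),red=((220,208),(87,41)),oil=((169,213),(86,40)))
H=dict(yellow=.06,cube=.056,green=.06,eye=.06,red=.06,oil=.064)
for k in T:
    a=P(0,*T[k]);b=P(0,*S[k])
    c1,d1=ray(t,a);c2,d2=ray(s,b)
    A=np.stack([d1,-d2],1);w=np.linalg.lstsq(A,c2-c1,rcond=None)[0]
    print(k,'top',np.round(onz(t,a,H[k])[:2],4),'scene',np.round(onz(s,b,H[k])[:2],4),'tri',np.round((c1+d1*w[0]+c2+d2*w[1])/2,4))
trays=dict(b=((.620,-.188),-.145,.194),o=((.6175,.1477),.194,.131))
for nm,sh,(cx,cy) in (('t',t,(300,195)),('s',s,(265,255))):
    im=sh['pixels'][:,:,::-1].copy(); F=4
    big=cv2.resize(im[cy-40:cy+40,cx-120:cx+120][:, :],None,fx=3,fy=3,interpolation=cv2.INTER_CUBIC)
    for c,a,L in trays.values():
        R=np.array([[np.cos(a),-np.sin(a)],[np.sin(a),np.cos(a)]])
        q=np.array([(.034,L/2),(.034,-L/2),(-.034,-L/2),(-.034,L/2)])@R.T+c
        pr=proj(sh,np.c_[q,np.full(4,.013)])
        pp=((pr-[cx-120,cy-40]+.5)*3).astype(int)
        cv2.polylines(big,[pp],True,(255,255,255),1)
    big=np.clip(big*1.6,0,255).astype(np.uint8)
    cv2.imwrite(f'pics/tr_{nm}.png',big)
# cube yaw: hull of cube in top
E
python3 meas.py; python3 -c "
import cv2,numpy as np
cv2.imwrite('pics/tr.png',np.vstack([cv2.imread('pics/tr_t.png'),cv2.imread('pics/tr_s.png')]))"
```

```text
yellow top [0.4317 0.3659] scene [0.4329 0.3667] tri [0.432  0.3668 0.0591]
cube top [0.4804 0.2302] scene [0.4815 0.2309] tri [0.4807 0.2309 0.0551]
green top [0.4358 0.1305] scene [0.4375 0.1304] tri [0.436  0.1308 0.0586]
eye top [0.4307 0.0112] scene [0.4313 0.0114] tri [0.4308 0.0113 0.0595]
red top [ 0.4743 -0.1224] scene [ 0.4741 -0.1221] tri [ 0.4743 -0.1222  0.0603]
oil top [ 0.4668 -0.2388] scene [ 0.4654 -0.2386] tri [ 0.4666 -0.2385  0.0652]
```

View pics/tr.png

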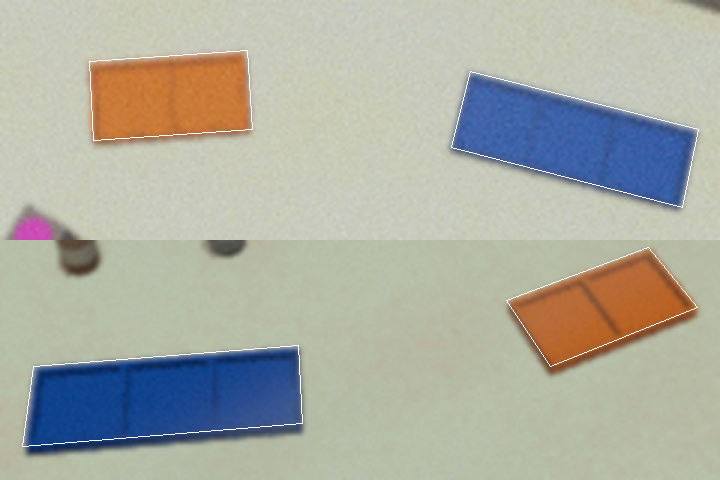

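Both tray outlines fit closely, and the triangulated tops land within 2 mm of their known heights. Next is the cube's yaw and position, along with the white bottle.

```bash
python3 - <<'E'
from h import *
t=snapshot('top');s=snapshot('scene')
rows=[]
def box(c,a): 
    R=np.array([[np.cos(a),-np.sin(a)],[np.sin(a),np.cos(a)]])
    q=np.array([(1,1),(1,-1),(-1,-1),(-1,1)])*.019@R.T+c
    return np.r_[np.c_[q,np.full(4,.056)],np.c_[q,np.zeros(4)]]
for sh,(cx,cy) in ((t,(195,237)),(s,(358,185))):
    r=[]
    g=sh['pixels'][cy-20:cy+20,cx-20:cx+20,::-1]
    for a in (None,-.55,-.45,-.35,-.25) if 0 else (.3,.45,.6,-.6,-.45):
        b=cv2.resize(g,None,fx=4,fy=4,interpolation=cv2.INTER_CUBIC);b=np.clip(b*1.5,0,255).astype(np.uint8)
        p=((proj(sh,box((.4808,.2305),a))-[cx-20,cy-20]+.5)*4).astype(int)
        cv2.polylines(b,[p[:4]],True,(0,0,255),1);cv2.polylines(b,[cv2.convexHull(p)],True,(0,255,255),1)
        r.append(b)
    rows.append(np.hstack(r))
cv2.imwrite('pics/cube.png',np.vstack(rows))
E
```

```text
(no output)
```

View pics/cube.png

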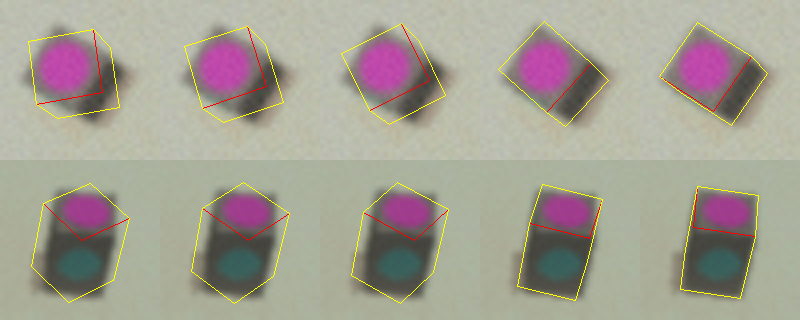

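Cube yaw is about -0.45 rad: the outline matches in both views. First item: yellow. I'll approach at height while turning the jaws to the blue tray's x axis.

Call:
step_arm --increments "30 -32 0 -0.176; 30 -32 0 -0.176; 30 -32 0 -0.176; 30 -32 0 -0.176; 30 -32 0 -0.176" --grip 1

```text
time_s: 1.92
position: [0.3472, 0.4586, 0.2499]
eef_rot: [-1.764, -2.599, -0.001]
contact_force: [-0.2, 0.4, 0.5]
opening: 0.0878
```

Call:
step_arm --increments "30 -32 0 -0.176; 30 -32 0 -0.176; 26 -30 0 -0.176; 0 0 -40 0; 0 0 -40 0"

```text
time_s: 2.55
position: [0.433, 0.3657, 0.1693]
eef_rot: [-2.376, -2.055, -0.003]
contact_force: [-0.4, 0.1, -0.2]
opening: 0.0881
```

Call:
step_arm --increments "0 0 -40 0; 0 0 -40 0; 0 0 -35 0; 0 0 -20 0; 0 0 -8 0"

```text
time_s: 3.18
position: [0.4322, 0.3655, 0.026]
eef_rot: [2.375, 2.056, -0.001]
contact_force: [0.0, 0.5, 0.5]
opening: 0.088
```

Call:
step_arm --increments "0 0 0 0; 0 0 0 0; 0 0 0 0; 0 0 0 0; 0 0 0 0" --grip -1

```text
time_s: 3.8
position: [0.4323, 0.3658, 0.0269]
eef_rot: [-2.375, -2.056, -0.0]
contact_force: [-0.3, -0.0, 0.6]
opening: 0.0402
```

Call:
step_arm --increments "0 0 0 0; 0 0 0 0; 0 0 0 0"

```text
time_s: 4.18
position: [0.4321, 0.3657, 0.0268]
eef_rot: [-2.375, -2.056, 0.001]
contact_force: [-1.2, 0.7, 3.4]
opening: 0.0314
```

Gripped at about 32 mm. Now lifting and carrying it to the blue tray's +y pocket (629,-126).

Call:
step_arm --increments "0 0 10 0; 0 0 30 0; 0 0 40 0; 0 0 20 0; 5 -12 0 0"

```text
time_s: 4.8
position: [0.4379, 0.3549, 0.1283]
eef_rot: [-2.373, -2.058, -0.006]
contact_force: [0.2, -0.3, -2.0]
opening: 0.031
```

Call:
step_arm --increments "14 -35 0 0; 16 -40 0 0; 16 -40 0 0; 16 -40 0 0; 16 -40 0 0"

```text
time_s: 5.42
position: [0.515, 0.1558, 0.1256]
eef_rot: [-2.376, -2.055, 0.003]
contact_force: [0.9, 0.4, -0.9]
opening: 0.0314
```

Call:
step_arm --increments "16 -40 0 0; 16 -40 0 0; 16 -40 0 0; 16 -40 0 0; 16 -40 0 0"

```text
time_s: 6.05
position: [0.5945, -0.0439, 0.1254]
eef_rot: [-2.376, -2.054, 0.003]
contact_force: [1.4, 0.3, -1.0]
opening: 0.0313
```

Call:
step_arm --increments "16 -40 0 0; 12 -30 0 0; 6 -14 0 0; 0 0 0 0"

```text
time_s: 6.55
position: [0.6286, -0.1263, 0.1259]
eef_rot: [-2.377, -2.053, 0.002]
contact_force: [0.5, 0.4, -3.2]
opening: 0.0311
```

Call:
step_arm --increments "0 0 -35 0; 0 0 -30 0; 0 0 -18 0; 0 0 -7 0; 0 0 -3 0"

```text
time_s: 7.18
position: [0.6297, -0.125, 0.034]
eef_rot: [2.375, 2.056, 0.001]
contact_force: [1.0, 0.6, -2.4]
opening: 0.0314
```

Call:
step_arm --increments "0 0 -1 0; 0 0 0 0"

```text
time_s: 7.42
position: [0.6298, -0.1255, 0.0334]
eef_rot: [2.375, 2.055, 0.001]
contact_force: [1.2, -0.5, -1.0]
opening: 0.0312
```

Call:
step_arm --increments "0 0 -1 0; 0 0 -0.5 0; 0 0 0 0"

```text
time_s: 7.8
position: [0.6296, -0.1254, 0.0318]
eef_rot: [2.375, 2.056, 0.001]
contact_force: [-0.8, 1.5, 4.7]
opening: 0.0313
```

It has touched the pocket floor, so I'll release.

Call:
step_arm --increments "0 0 0 0; 0 0 0 0; 0 0 0 0; 0 0 0 0; 0 0 0 0" --grip 1

```text
time_s: 8.43
position: [0.6293, -0.1254, 0.0312]
eef_rot: [2.375, 2.056, -0.0]
contact_force: [0.1, 0.1, -0.5]
opening: 0.0791
```

Call:
step_arm --increments "0 0 20 0; 0 0 35 0; 0 0 40 0"

```text
time_s: 8.8
position: [0.6292, -0.1254, 0.1283]
eef_rot: [2.376, 2.056, 0.0]
contact_force: [-0.2, -0.1, 0.1]
opening: 0.088
```

```bash
python3 - <<'E'
from h import *
t=snapshot('scene');save(t,'s1')
b=cv2.resize(t['pixels'][150:320,90:420,::-1],None,fx=2.4,fy=2.4);cv2.imwrite('pics/s1c.png',np.clip(b*1.4,0,255).astype(np.uint8))
E
```

```text
(no output)
```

View pics/s1c.png

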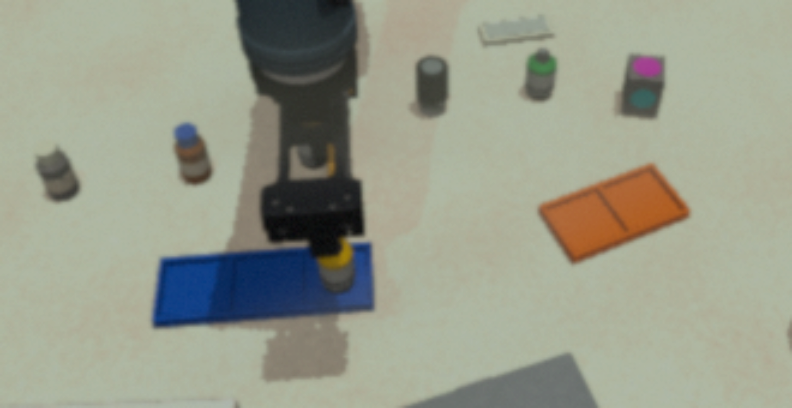

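The yellow objective stands upright in the right-hand blue pocket (crop 336,268). Next is the eyepiece, which goes to the middle pocket.

Call:
step_arm --increments "-33 23 0 0; -33 23 0 0; -33 23 0 0; -33 23 0 0; -33 23 0 0"

```text
time_s: 9.48
position: [0.4638, -0.0097, 0.1274]
eef_rot: [2.375, 2.055, 0.003]
contact_force: [0.7, -0.2, -0.2]
opening: 0.0882
```

Call:
step_arm --increments "-33 22 0 0; 0 0 -35 0; 0 0 -35 0; 0 0 -24 0; 0 0 -8 0"

```text
time_s: 10.1
position: [0.4314, 0.0115, 0.024]
eef_rot: [-2.376, -2.055, 0.0]
contact_force: [-1.3, -0.6, 1.3]
opening: 0.0882
```

Call:
step_arm --increments "0 0 0 0; 0 0 0 0; 0 0 0 0; 0 0 0 0; 0 0 0 0" --grip -1

```text
time_s: 10.72
position: [0.4314, 0.0117, 0.0244]
eef_rot: [2.375, 2.056, 0.0]
contact_force: [-0.4, 0.0, 0.3]
opening: 0.0403
```

Call:
step_arm --increments "0 0 0 0; 0 0 0 0; 0 0 0 0"

```text
time_s: 11.1
position: [0.4313, 0.0117, 0.0243]
eef_rot: [-2.375, -2.056, 0.0]
contact_force: [-0.5, 0.0, 3.2]
opening: 0.0331
```

Call:
step_arm --increments "0 0 10 0; 0 0 30 0; 0 0 40 0; 0 0 22 0; 12 -13 0 0"

```text
time_s: 11.72
position: [0.4441, -0.0007, 0.1277]
eef_rot: [2.372, 2.058, 0.004]
contact_force: [0.9, 0.5, -0.8]
opening: 0.0333
```

Call:
step_arm --increments "28 -30 0 0; 30 -31 0 0; 30 -32 0 0; 30 -32 0 0; 28 -30 0 0"

```text
time_s: 12.35
position: [0.5899, -0.1588, 0.1248]
eef_rot: [-2.376, -2.054, 0.002]
contact_force: [0.1, 0.1, -1.7]
opening: 0.033
```

Call:
step_arm --increments "22 -23 0 0; 9 -9 0 0; 0 0 0 0"

```text
time_s: 12.72
position: [0.6198, -0.189, 0.1252]
eef_rot: [-2.376, -2.054, 0.001]
contact_force: [-0.3, -0.2, -1.1]
opening: 0.0332
```

Commanded z is about .1265; the target is .0295.

Call:
step_arm --increments "0 0 -35 0; 0 0 -30 0; 0 0 -20 0; 0 0 -7 0; 0 0 -2.5 0"

```text
time_s: 13.35
position: [0.6205, -0.1882, 0.032]
eef_rot: [2.375, 2.056, 0.0]
contact_force: [0.3, 0.2, -1.7]
opening: 0.0334
```

Call:
step_arm --increments "0 0 -1 0; 0 0 -1 0; 0 0 0 0"

```text
time_s: 13.72
position: [0.6205, -0.1885, 0.0301]
eef_rot: [2.375, 2.055, 0.001]
contact_force: [-0.9, 0.0, -1.2]
opening: 0.0333
```

Call:
step_arm --increments "0 0 -0.7 0; 0 0 -0.5 0; 0 0 0 0"

```text
time_s: 14.1
position: [0.6205, -0.1884, 0.0294]
eef_rot: [2.375, 2.056, 0.001]
contact_force: [-1.3, 1.0, 6.1]
opening: 0.0336
```

Call:
step_arm --increments "0 0 0 0; 0 0 0 0; 0 0 0 0; 0 0 0 0; 0 0 0 0" --grip 1

```text
time_s: 14.72
position: [0.6203, -0.1883, 0.0285]
eef_rot: [-2.375, -2.056, 0.0]
contact_force: [-0.0, -0.1, -0.5]
opening: 0.0811
```

Call:
step_arm --increments "0 0 20 0; 0 0 35 0; 0 0 40 0; 0 0 0 0"

```text
time_s: 15.22
position: [0.6229, -0.1895, 0.1283]
eef_rot: [2.371, 2.051, 0.007]
contact_force: [-0.3, 0.8, 0.3]
opening: 0.0882
```

The last pose is off by a few mm, so I'll check the state and look before moving on.

```bash
python3 - <<'E'
from h import *
t=snapshot('scene');save(t,'s2')
st=robot.get_state();print(st['position'],st['eef_rot'],st['qd'].round(3),st['time_s'])
b=cv2.resize(t['pixels'][150:320,90:420,::-1],None,fx=2.4,fy=2.4);cv2.imwrite('pics/s2c.png',np.clip(b*1.4,0,255).astype(np.uint8))
E
```

```text
[ 0.62157695 -0.18877428  0.12612317] [2.37303281 2.05371957 0.00390494] [ 0.006  0.042 -0.018  0.033 -0.003 -0.008  0.003] 15.275
```

View pics/s2c.png

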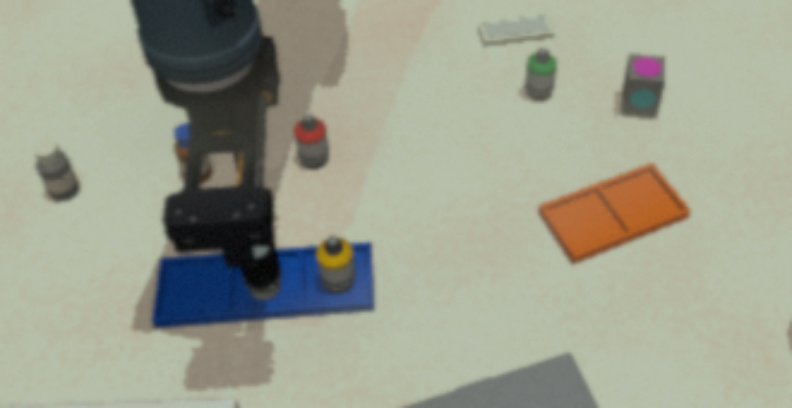

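The eyepiece stands in the middle pocket (crop 262,275), with yellow to its right (335,265). The pose error was a transient that is settling. Next is the amber bottle at (466.5,-238.6).

Call:
step_arm --increments "-31 -10 0 0; -31 -10 0 0; -31 -10 0 0; -31 -10 0 0; -30 -10 0 0"

```text
time_s: 15.9
position: [0.4646, -0.2383, 0.1229]
eef_rot: [-2.374, -2.055, 0.001]
contact_force: [-0.2, -1.0, 0.3]
opening: 0.088
```

Call:
step_arm --increments "0 0 -30 0; 0 0 -35 0; 0 0 -20 0; 0 0 -10 0; 0 0 -3 0"

```text
time_s: 16.52
position: [0.4659, -0.2382, 0.0251]
eef_rot: [-2.375, -2.055, 0.001]
contact_force: [0.6, -0.3, 0.6]
opening: 0.0882
```

Call:
step_arm --increments "0 0 0 0; 0 0 0 0; 0 0 0 0; 0 0 0 0; 0 0 0 0" --grip -1

```text
time_s: 17.15
position: [0.4664, -0.2384, 0.0256]
eef_rot: [2.375, 2.056, 0.0]
contact_force: [-0.1, 0.6, 0.1]
opening: 0.04
```

Call:
step_arm --increments "0 0 0 0; 0 0 0 0; 0 0 0 0"

```text
time_s: 17.52
position: [0.4663, -0.2384, 0.0255]
eef_rot: [2.375, 2.056, 0.0]
contact_force: [0.0, 0.2, 0.1]
opening: 0.0289
```

Call:
step_arm --increments "0 0 10 0; 0 0 30 0; 0 0 40 0; 0 0 20 0; 14 -1 0 0"

```text
time_s: 18.15
position: [0.481, -0.2399, 0.1272]
eef_rot: [2.375, 2.053, 0.002]
contact_force: [0.3, 0.5, -1.4]
opening: 0.0292
```

Call:
step_arm --increments "30 -2 0 0; 35 -3 0 0; 35 -3 0 0; 21 -2 0 0; 9.5 -1 0 0"

```text
time_s: 18.77
position: [0.6119, -0.2496, 0.124]
eef_rot: [-2.373, -2.057, 0.001]
contact_force: [0.4, -1.0, -1.4]
opening: 0.0287
```

Call:
step_arm --increments "0 0 -30 0; 0 0 -30 0; 0 0 -20 0; 0 0 -9 0; 0 0 -3 0"

```text
time_s: 19.4
position: [0.6108, -0.2505, 0.0334]
eef_rot: [2.376, 2.056, -0.0]
contact_force: [0.5, 0.3, -0.8]
opening: 0.0289
```

Call:
step_arm --increments "0 0 -1 0; 0 0 -1 0; 0 0 -1 0; 0 0 0 0"

```text
time_s: 19.9
position: [0.6109, -0.2503, 0.0307]
eef_rot: [2.375, 2.056, 0.0]
contact_force: [0.3, 0.2, -0.8]
opening: 0.0291
```

Call:
step_arm --increments "0 0 -0.5 0; 0 0 0 0"

```text
time_s: 20.15
position: [0.6109, -0.2504, 0.0306]
eef_rot: [2.375, 2.056, 0.0]
contact_force: [-2.3, 0.9, 4.8]
opening: 0.0295
```

Call:
step_arm --increments "0 0 0 0; 0 0 0 0; 0 0 0 0; 0 0 0 0; 0 0 0 0" --grip 1

```text
time_s: 20.78
position: [0.6108, -0.2504, 0.03]
eef_rot: [2.375, 2.056, -0.0]
contact_force: [0.6, 0.1, -0.1]
opening: 0.0769
```

Call:
step_arm --increments "0 0 20 0; 0 0 35 0; 0 0 40 0; 0 0 0 0"

```text
time_s: 21.28
position: [0.6133, -0.2517, 0.1299]
eef_rot: [2.371, 2.051, 0.006]
contact_force: [0.9, -0.3, -0.6]
opening: 0.0878
```

Amber is down. Next is green at (436.5,130.6), turning the jaws to the orange tray's axis (+0.34 rad).

Call:
step_arm --increments "-17.4 38 0 0.034; -17.4 38 0 0.034; -17.4 38 0 0.034; -17.4 38 0 0.034; -17.4 38 0 0.034"

```text
time_s: 21.9
position: [0.5229, -0.0591, 0.1251]
eef_rot: [-2.191, -2.251, 0.0]
contact_force: [-0.3, 1.2, -0.3]
opening: 0.0878
```

Call:
step_arm --increments "-17.4 38 0 0.034; -17.4 38 0 0.034; -17.4 38 0 0.034; -17.4 38 0 0.034; -17.4 38 0 0.034"

```text
time_s: 22.52
position: [0.436, 0.1307, 0.1252]
eef_rot: [-1.992, -2.429, -0.0]
contact_force: [0.7, 0.2, -0.5]
opening: 0.088
```

Call:
step_arm --increments "0 0 -30 0; 0 0 -35 0; 0 0 -20 0; 0 0 -10 0; 0 0 -4 0"

```text
time_s: 23.15
position: [0.4368, 0.1295, 0.0259]
eef_rot: [-1.994, -2.428, 0.0]
contact_force: [-0.0, -0.4, -0.8]
opening: 0.0881
```

Call:
step_arm --increments "0 0 0 0; 0 0 0 0; 0 0 0 0; 0 0 0 0; 0 0 0 0" --grip -1

```text
time_s: 23.78
position: [0.4369, 0.1297, 0.0261]
eef_rot: [1.993, 2.428, 0.0]
contact_force: [-0.1, -0.3, 0.1]
opening: 0.0402
```

Call:
step_arm --increments "0 0 0 0; 0 0 0 0; 0 0 0 0"

```text
time_s: 24.15
position: [0.4365, 0.1296, 0.026]
eef_rot: [-1.993, -2.428, 0.001]
contact_force: [-1.0, -0.5, 2.1]
opening: 0.0308
```

Call:
step_arm --increments "0 0 10 0; 0 0 30 0; 0 0 40 0; 0 0 20 0; 14 -1 0 0"

```text
time_s: 24.78
position: [0.4516, 0.1292, 0.1275]
eef_rot: [1.992, 2.428, 0.004]
contact_force: [0.6, 0.4, -1.7]
opening: 0.0312
```

Call:
step_arm --increments "33 -2 0 0; 38 -3 0 0; 38 -3 0 0; 33 -2 0 0; 22 -2 0 0"

```text
time_s: 25.4
position: [0.6165, 0.1159, 0.1244]
eef_rot: [-1.994, -2.428, 0.001]
contact_force: [0.5, 0.1, -0.8]
opening: 0.0313
```

Call:
step_arm --increments "9 0 0 0; 0 0 0 0"

```text
time_s: 25.65
position: [0.6236, 0.1164, 0.125]
eef_rot: [-1.993, -2.427, 0.002]
contact_force: [0.1, -0.4, -1.9]
opening: 0.0309
```

Target z is about .031.

Call:
step_arm --increments "0 0 -30 0; 0 0 -30 0; 0 0 -20 0; 0 0 -9 0; 0 0 -4 0"

```text
time_s: 26.28
position: [0.6239, 0.1167, 0.033]
eef_rot: [1.993, 2.428, 0.0]
contact_force: [1.1, 0.3, -1.6]
opening: 0.0312
```

Call:
step_arm --increments "0 0 -1 0; 0 0 -1 0; 0 0 0 0"

```text
time_s: 26.65
position: [0.6241, 0.1167, 0.0314]
eef_rot: [1.993, 2.428, 0.001]
contact_force: [-0.6, 1.2, -1.6]
opening: 0.0312
```

Call:
step_arm --increments "0 0 -0.5 0; 0 0 0 0"

```text
time_s: 26.9
position: [0.6241, 0.1167, 0.0311]
eef_rot: [1.993, 2.428, 0.001]
contact_force: [-1.4, -0.3, 3.7]
opening: 0.0312
```

Call:
step_arm --increments "0 0 0 0; 0 0 0 0; 0 0 0 0; 0 0 0 0; 0 0 0 0" --grip 1

```text
time_s: 27.52
position: [0.6238, 0.1166, 0.0305]
eef_rot: [-1.993, -2.428, 0.0]
contact_force: [0.2, 1.0, -0.3]
opening: 0.0791
```

Call:
step_arm --increments "0 0 20 0; 0 0 35 0; 0 0 40 0; 0 0 0 0"

```text
time_s: 28.02
position: [0.6266, 0.1169, 0.1303]
eef_rot: [1.991, 2.424, 0.01]
contact_force: [0.5, -0.2, -0.5]
opening: 0.0884
```

Next is the filter cube at (481,230.6), with jaws at -0.45 rad.

Call:
step_arm --increments "-28.6 22.8 0 -0.13; -28.6 22.8 0 -0.13; -28.6 22.8 0 -0.13; -28.6 22.8 0 -0.13; -28.6 22.8 0 -0.127"

```text
time_s: 28.65
position: [0.4795, 0.2313, 0.1255]
eef_rot: [-2.665, -1.663, 0.001]
contact_force: [0.3, 0.7, 0.9]
opening: 0.088
```

Call:
step_arm --increments "0 0 -30 0; 0 0 -35 0; 0 0 -20 0; 0 0 -10 0; 0 0 -4 0"

```text
time_s: 29.28
position: [0.4811, 0.2305, 0.0265]
eef_rot: [2.662, 1.668, 0.0]
contact_force: [0.4, -0.4, 0.7]
opening: 0.0881
```

Call:
step_arm --increments "0 0 0 0; 0 0 0 0; 0 0 0 0; 0 0 0 0; 0 0 0 0" --grip -1

```text
time_s: 29.9
position: [0.4808, 0.2307, 0.0266]
eef_rot: [-2.662, -1.669, -0.0]
contact_force: [-2.1, 1.1, 0.3]
opening: 0.0403
```

Call:
step_arm --increments "0 0 0 0; 0 0 0 0; 0 0 0 0"

```text
time_s: 30.28
position: [0.4807, 0.2307, 0.0266]
eef_rot: [-2.662, -1.668, 0.0]
contact_force: [-1.3, 1.0, 3.1]
opening: 0.0383
```

Opening is 38.3 mm, so the grip is square on the cube. Carrying it to (611.4,178.6).

Call:
step_arm --increments "0 0 10 0; 0 0 30 0; 0 0 40 0; 0 0 20 0; 11 -4 0 0.05"

```text
time_s: 30.9
position: [0.4922, 0.2275, 0.1285]
eef_rot: [-2.617, -1.737, -0.004]
contact_force: [0.1, -0.1, -1.2]
opening: 0.0381
```

Call:
step_arm --increments "24 -10 0 0.13; 28 -11 0 0.13; 28 -11 0 0.13; 24 -10 0 0.13; 16 -6 0 0.077"

```text
time_s: 31.52
position: [0.6129, 0.1772, 0.1268]
eef_rot: [1.991, 2.429, -0.001]
contact_force: [0.3, 0.2, -2.1]
opening: 0.0379
```

Call:
step_arm --increments "0 0 0 0; 0 0 -30 0; 0 0 -30 0; 0 0 -20 0; 0 0 -9 0"

```text
time_s: 32.15
position: [0.6108, 0.1789, 0.0365]
eef_rot: [-1.993, -2.427, 0.002]
contact_force: [0.6, -0.7, -1.8]
opening: 0.038
```

Target z is about .0315.

Call:
step_arm --increments "0 0 -3 0; 0 0 -1 0; 0 0 -1 0; 0 0 0 0"

```text
time_s: 32.65
position: [0.6121, 0.1787, 0.0329]
eef_rot: [1.993, 2.428, 0.001]
contact_force: [0.0, -0.4, -2.4]
opening: 0.0379
```

Call:
step_arm --increments "0 0 -0.7 0; 0 0 -0.7 0; 0 0 0 0"

```text
time_s: 33.02
position: [0.612, 0.1787, 0.0317]
eef_rot: [1.993, 2.428, 0.0]
contact_force: [-2.8, -0.5, 4.7]
opening: 0.0381
```

Call:
step_arm --increments "0 0 0 0; 0 0 0 0; 0 0 0 0; 0 0 0 0; 0 0 0 0" --grip 1

```text
time_s: 33.65
position: [0.6118, 0.1786, 0.0311]
eef_rot: [1.993, 2.428, -0.0]
contact_force: [-0.2, 0.8, 0.6]
opening: 0.0859
```

Call:
step_arm --increments "0 0 20 0; 0 0 35 0; 0 0 40 0; 0 0 40 0; -20 40 0 0"

```text
time_s: 34.28
position: [0.5962, 0.2153, 0.1717]
eef_rot: [1.998, 2.416, 0.01]
contact_force: [-0.4, 1.3, -0.3]
opening: 0.0881
```

Call:
step_arm --increments "-20 40 0 0; -20 40 0 0; -20 40 0 0; -20 40 0 0; 0 0 0 0"

```text
time_s: 34.9
position: [0.5091, 0.3836, 0.1673]
eef_rot: [-1.983, -2.433, -0.003]
contact_force: [0.1, -0.7, 0.5]
opening: 0.0882
```

```bash
python3 - <<'E'
from h import *
t=snapshot('scene');tp=snapshot('top')
b=cv2.resize(t['pixels'][150:320,90:420,::-1],None,fx=2,fy=2)
c=cv2.resize(tp['pixels'][150:290,150:480,::-1],None,fx=2,fy=2)
cv2.imwrite('pics/s3c.png',np.clip(np.vstack([b,c])*1.4,0,255).astype(np.uint8)[:600])
for k,z in Z.items():
    for s in (t,tp):
        for d in spot_point(s,k)[:1]: print(k,np.round(d['at'],1),round(d['p'],2),np.round(onz(s,d['at'],z+(.005 if z and k[:3]!='cle' and 'red' not in k else 0))[:2],4))
E
```

```text
obj_yellow_c [229.3 258.8] 0.86 [ 0.6323 -0.1234]
obj_yellow_c [347.  185.3] 0.49 [ 0.6454 -0.1224]
obj_green_c [334.6 234.3] 0.7 [0.6232 0.1171]
obj_green_c [246.6 183. ] 0.64 [0.6224 0.1211]
eyepiece_c [199.8 262.2] 0.83 [ 0.626  -0.1851]
eyepiece_c [372.5 197. ] 0.56 [ 0.6233 -0.1863]
oil_amber_c [169.3 261.4] 0.53 [ 0.61  -0.247]
oil_amber_c [403.9 205.2] 0.6 [ 0.6112 -0.2624]
filter_cube_c [356.1 225.8] 0.89 [0.61   0.1746]
filter_cube_c [222.4 187. ] 0.55 [0.606  0.1784]
obj_red_c [217.8 205.1] 0.66 [ 0.4668 -0.1249]
obj_red_c [342.2 251.6] 0.62 [ 0.483  -0.1254]
cleaner_white_c [113.4 219.1] 0.77 [ 0.4552 -0.3666]
cleaner_white_c [445.9 273.7] 0.63 [ 0.4593 -0.3701]
blue_tray [203.8 267.8] 0.58 [ 0.6176 -0.1804]
blue_tray [368.4 203.8] 0.85 [ 0.6148 -0.1839]
orange_tray [344.3 241.9] 0.8 [0.6245 0.1447]
```

View pics/s3c.png

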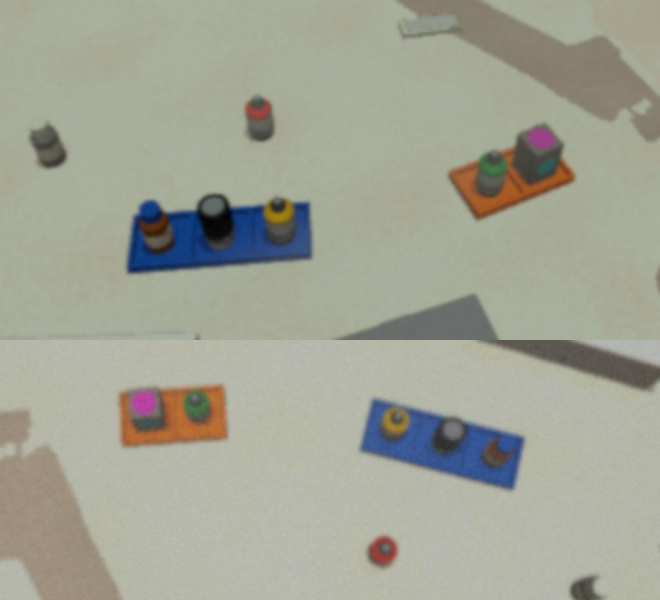

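All five items stand upright, one to a pocket: amber, eyepiece and yellow in blue (scene crop 155,225 / 215,220 / 279,220), green and the cube in orange (491,172 / 538,152). The red objective and white bottle haven't moved.

```bash
python3 -c "
from plant import workorder
print(workorder.close_job())"
```

```text
the job is handed in; nothing more can be done
None
```

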